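# Mount the flask carrier on the turntable spindle and load it

## Robot

A 7-joint arm with a two-finger parallel gripper is mounted at the origin on the work surface. World frame = base frame: x ahead of the robot, y to its left, z up, the work surface at z = 0. Lengths are in m, angles in rad, forces in N, time in s.
With the tool pointing down it reaches from about 0.425 to 1.025 m from the base axis. Payload 9.4 kg.
Tool frame: the origin (TCP) lies on the centre line of the jaws, within the pads' length; the fingertips stand arm.tips_ahead ahead of it and the grasp point (between the pads) lies 2 mm behind it (arm.tips_ahead is the distance from the TCP to the fingertips, in m); z points along the fingers, y is the line along which they close (so a half turn about z gives the same grasp; the last joint's range is limited). The gripper opens to 85 mm and grips with 20 to 120 N. Pads are 22 mm wide; open, the fingers measure 114 mm over their backs; the gripper's body (76 mm by 85 mm) begins 54 mm behind the grasp point. The pads swing forward as they close: fully open they stand 13 mm farther back than shut.
Start: joints at [-1.186, 0.599, -0.003, 1.599, 0.002, 0.943, -0.08], TCP at [0.323, 0.649, 0.248] pointing down, gripper open.
Joint ranges: [-2.57, 2.57], [-0.35, 1.97], [-1.29, 1.29], [0.11, 2.56], [-1.05, 4.19], [0.11, 1.86], [-2.63, 2.63]. Speed limits (rad/s): [2.22, 2.22, 3.01, 3.01, 3.14, 3.14, 3.14].

## Interface

Orientations are given as a rotation vector (axis times angle).
In Python, from station import arm gives the robot as it stands.
- The arm moves only by the tool drive_tool, never from a script. Its argument "motion" is one flat list of numbers, 5 for each row, row after row: the shift along the tool's x, y, z in mm, then the turn about the tool's z in rad, then the opening, from 0 (shut) to 1 (fully open). In form: [dx, dy, dz, turn, jaw, dx, dy, dz, turn, jaw, ...]. A call has 1 to 8 rows; each row shifts and turns the commanded pose from where the row before left it, along the tool's axes as they then stand; what a row does not reach is not made up. A row lasts 1/12 s, in which the tool goes at most 41.7 mm and 7.16 degrees, less where a joint would pass 70% of its speed; a pose out of reach is approached as far as the arm can. A call with a gripper value outside its range is refused whole. The fingers move at their own pace and stop on an object; "grip_force" is the grip in N (left out, the last holds). Time passes only in rows, so rows that do not move let the fingers close. It gives the time, the measured TCP pose, the force, the opening and the grip force at its end, in the units of the state.
- arm.get_state(): the state, without advancing time (a new reading comes with each control period).
- arm.grab_frame(name): name is "side" or "top" or "wrist"; returns a dict with "img" (384x512x3 uint8, red, green, blue), "camera_matrix" (3x3 intrinsics, pixels), "extrinsics" (4x4, takes a point from camera to world coordinates). Camera axes: x right, y down, z forward; pixel columns grow to the right and rows downward; lengths in m; the calibration is good to about 2 mm. A picture is of the moment at which its call begins. There is no depth.
- arm.hand_in(): hands the job in; it is judged then, once.
The state is a dict: "time": time; "joint_pos": joint angles; "joint_vel": joint speeds; "tau": joint torques, N m; "tcp_pos": TCP position; "ee_rot": TCP orientation; "force": force on the tool from outside, world axes, zero at the start; "ft_torque": the same for the moment, N m; "grip_width": finger opening in m; "grasp_force": force on a finger pad.
Only numpy, scipy, OpenCV 4.12 (cv2) and the standard library are available. Lean on these libraries where they do the work, as an engineer would, in place of code of your own. Each camera call takes 0.05 s, during which the arm holds its last target. There are 200 camera calls.

## Task

Fit the two-cup carrier onto the turntable's spindle, turned so that the flat in its bore meets the flat of the spindle, and let it go fully home on the platter. Then set the two narrow casting flasks upright in its cups, one in each cup, lowering them in rather than dropping them (the wide flask does not fit). Leave everything else where it stands.

Things in the scene. Friction and masses are not known exactly. Their poses are not given: they have to be found in the camera images.
- carrier: Aluminium two-cup carrier, loose, about 0.5 kg, flat on the bench, 194 mm long along its y. Square hub in the middle (see hub), 8 mm thick, 36 mm wide beam along y to a round open cup at each end, centres 66 mm from the hub's axis. The hub's +x and -x sides are free for fingers down to the bench; only 12 mm lie between hub and cups. Origin on the bore's axis at the underside, z up
- hub (a point): Centre of the top of the carrier's hub, 44 mm above its underside. The hub is 46 x 46 mm, sides facing the carrier's x and y, with a vertical through bore of D section: 30.4 mm diameter cut by one flat 7.2 mm from the axis, on the carrier's +x side (a black 8 mm dot on top marks it); axes as the carrier's
- cup_a (a point): Centre of the floor (upper face) of the carrier's cup on its +y side, 5 mm above the carrier's underside; cup 54 mm inside and 62 mm outside diameter, rim 22 mm above this point; axes as the carrier's
- cup_b (a point): the same for the cup on the carrier's -y side
- turntable: Turntable fixed to the bench: grey housing 140 x 140 x 42 mm, on it a dark steel platter 104 mm in diameter, top 60 mm above the bench, with a vertical spindle (see spindle_tip) at its centre. Nothing on it turns. Origin on the spindle's axis at the bench, z up; the spindle's flat faces its +x; black knob on the -x face
- spindle_tip (a point): Tip of the fixed steel spindle, 40 mm above the platter, 100 mm above the bench. D section: 28 mm diameter with one flat 6 mm from the axis on the turntable's +x side (1.2 mm clearance all round in the carrier's bore); the top 8 mm taper in by about 4 mm as lead-in; axes as the turntable's
- seat (a point): Centre of the platter's top face on the spindle's axis, where the carrier's origin comes when home (underside on the platter, carrier's +x along the turntable's +x); axes as the turntable's
- flask_a: casting flask: closed upright steel can full of set plaster (pale top with a small dark dot), 46 mm diameter, 75 mm tall, about 0.22 kg, standing on the bench; identical to the other 46 mm flask. Origin at the centre of its underside, z up along its axis; yaw has no meaning
- flask_b: casting flask: closed upright steel can full of set plaster (pale top with a small dark dot), 46 mm diameter, 75 mm tall, about 0.22 kg, standing on the bench; identical to the other 46 mm flask. Origin at the centre of its underside, z up along its axis; yaw has no meaning
- wide_flask: bystander, not to be moved: a steel flask like the two others and among them but 66 mm in diameter, 75 mm tall; does not fit the cups. Origin at the centre of its underside
- firebrick: bystander, not to be moved: reddish brick 60 x 110 x 50 mm, origin at the centre of its underside
- dish: bystander, not to be moved: shallow glass dish, 84 mm in diameter, 30 mm high, origin at the centre of its underside
- jar: bystander, not to be moved: amber glass jar with a steel lid, 60 mm in diameter, 75 mm tall, origin at the centre of its underside
- hammer: bystander, not to be moved: small hammer lying flat, 200 mm long along its x, head towards +x
- tweezers: bystander, not to be moved: dark steel tweezers lying flat, 156 mm long along their x

How it is judged:
By the outcome, as a careful person would: the job done as asked, in the order asked, and still so for the second after the job is handed in, with the robot touching nothing.
It also fails if it takes over 64 s, if anything falls off the work surface, if the arm or the gripper's body presses on something with over 40 N, if the wrist force passes 120 N, or if a joint passes its speed limit or range.

## Working session

There is one attempt and no reset: what is moved stays moved. The work goes in short steps, Python scripts to look and compute and a tool call to move; the robot and the scene stay as the last step left them, time stands still between calls to the robot, and variables do not carry over. Pictures are saved under pics/ and viewed, at most 10 in all, crops included, and the job is handed in when it is done.

Besides the shell and the picture viewer there is one more tool, called after ">>>" as name(argument=value, ...), one argument or row to a line, values as JSON. drive_tool: Moves the arm, as the interface text tells. Its arguments: {"type":"object","properties":{"motion":{"type":"array"},"grip_force":{"type":"number"}},"required":["motion"]}

```bash
mkdir -p pics; ls; cat > h.py <<'E'
import numpy as np,cv2
from station import arm
def snap(n,f):
    d=arm.grab_frame(n);np.savez('pics/'+f+'.npz',**d);cv2.imwrite('pics/'+f+'.png',d['img'][:,:,::-1]);return d
def ray(f,u,v,z):
    d=np.load('pics/'+f+'.npz');T=d['extrinsics'];r=T[:3,:3]@np.linalg.inv(d['camera_matrix'])@[u,v,1]
    return T[:3,3]+r*(z-T[2,3])/r[2]
def proj(f,p):
    d=np.load('pics/'+f+'.npz');T=d['extrinsics'];c=T[:3,:3].T@(np.asarray(p)-T[:3,3]);q=d['camera_matrix']@c;return q[:2]/q[2]
E
python3 - <<'E'
from h import *
for n in ['top','side']:
    d=snap(n,n+'0');print(d['extrinsics'].round(3),d['camera_matrix'].round(1))
a=cv2.imread('pics/top0.png')
cv2.imwrite('pics/top0b.png',cv2.resize(a,(800,600),interpolation=cv2.INTER_CUBIC))
print(arm.get_state(),arm.tips_ahead)
E
```

```text
pics
[[ 0.003 -0.997  0.081  0.446]
 [-1.    -0.005 -0.023  0.021]
 [ 0.023 -0.081 -0.996  1.03 ]
 [ 0.     0.     0.     1.   ]] [[354.3   0.  248.1]
 [  0.  354.3 185.5]
 [  0.    0.    1. ]]
[[-0.774 -0.428  0.467  0.122]
 [-0.633  0.503 -0.588  0.553]
 [ 0.017 -0.751 -0.66   0.688]
 [ 0.     0.     0.     1.   ]] [[370.3   0.  255.3]
 [  0.  370.3 192.4]
 [  0.    0.    1. ]]
{'time': 0.1, 'joint_pos': array([-1.18569014,  0.60005021, -0.00253999,  1.60005443,  0.00180541,
        0.94294641, -0.07978136]), 'joint_vel': array([ 0.00075662, -0.00112792,  0.00079106, -0.00092166,  0.00070275,
        0.0003587 , -0.00033927]), 'tau': array([ 6.08076036e-03, -7.77984881e+01,  1.57055028e+00, -2.58623707e+01,
        1.27466989e-02,  5.51036966e-03,  7.06763927e-06]), 'tcp_pos': array([0.32286427, 0.64867801, 0.24749806]), 'ee_rot': array([-7.18811492e-01, -3.05805318e+00,  2.26708283e-03]), 'force': array([ 0.31598714, -0.0152269 , -0.74731017]), 'ft_torque': array([-0.05427433,  0.03280431, -0.03804058]), 'grasp_force': 0.0, 'grip_width': 0.08511067340952864} 0.017
```

View pics/top0b.png

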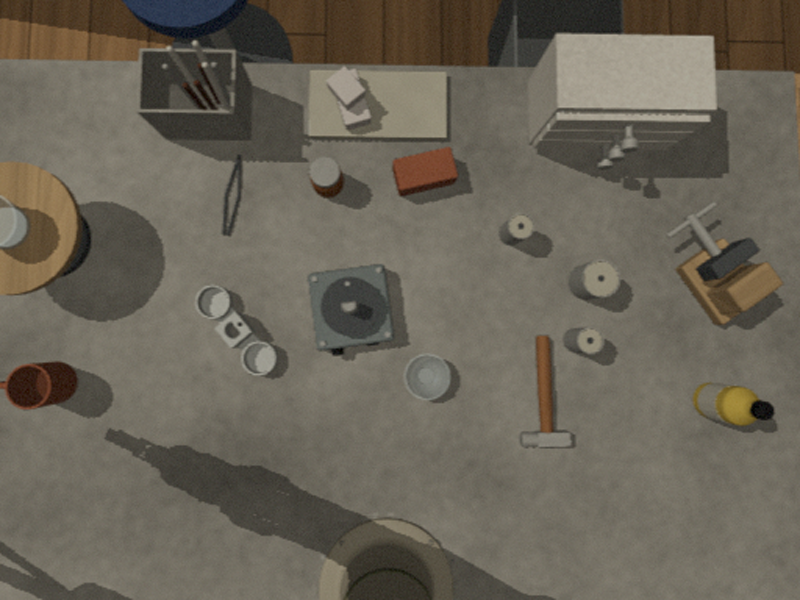

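View pics/side0.png

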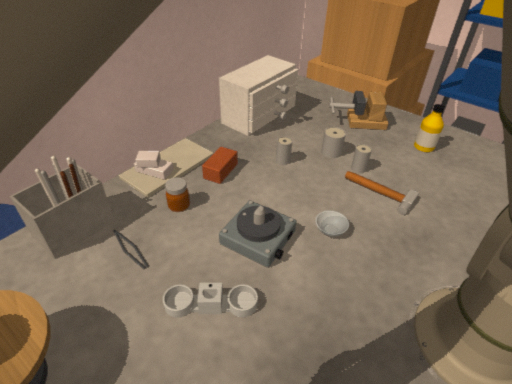

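The top view shows the carrier hub at about (233,330), the spindle at (350,306), the narrow flasks at (520,227) and (590,341), the wide one at (600,279), and the knob at (338,350). I'll enlarge the carrier, turntable and flasks.

```bash
python3 - <<'E'
from h import *
a=cv2.imread('pics/top0.png')
# two crops side by side: origin (120,160) and (310,130), 5x
c1=cv2.resize(a[165:245,120:260],None,fx=5.5,fy=5.5,interpolation=cv2.INTER_CUBIC)
c1=cv2.convertScaleAbs(c1,alpha=1.5)
cv2.imwrite('pics/c1.png',c1)
for n,u,v,z in [('hub',233,330,.044),('tip',348,305,.1),('tt',350,308,.06),('fa',520,227,.075),('fb',590,341,.075),('wide',600,279,.075),('dish',428,377,.03)]:
    print(n,ray('top0',u*.64,v*.64,z).round(4))
E
```

```text
hub [0.4538 0.271  0.044 ]
tip [0.496  0.0659 0.1   ]
tt [0.4929 0.0642 0.06  ]
fa [ 0.6359 -0.2336  0.075 ]
fb [ 0.4368 -0.3525  0.075 ]
wide [ 0.5449 -0.373   0.075 ]
dish [ 0.3711 -0.0752  0.03  ]
```

View pics/c1.png

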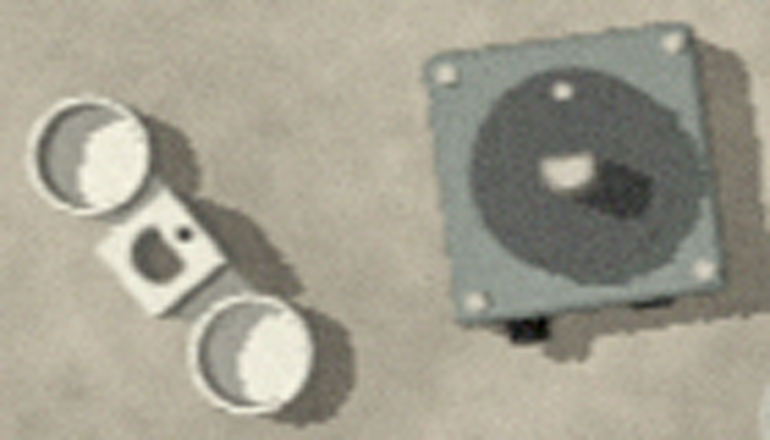

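The crop shows cup rims centred at (90,156) and (252,352), the hub at (162,252) with its dot at (186,234), and turntable screws at (445,73), (674,41), (704,271) and (474,302). I'll compute the poses and plan the approach.

```bash
cat >> h.py <<'E'
from scipy.spatial.transform import Rotation as R
def pose():
    s=arm.get_state();M=R.from_rotvec(s['ee_rot']).as_matrix();return s['tcp_pos'],np.arctan2(M[1,1],M[0,1]),s
def plan(tgt,yaw_deg,n,p=None,psi=None):
    if p is None: p,psi,_=pose()
    d=(np.array(tgt)-p)/n; w=(np.radians(yaw_deg)-psi+np.pi)%(2*np.pi)-np.pi
    print('total d',(d*n).round(4),'turn',round(-w,3))
    for i in range(n):
        a=psi+w/n*i
        ex=np.array([-np.sin(a),np.cos(a)])*-1 if False else np.array([-np.sin(a),np.cos(a)])
        print([round(float(1e3*d[:2]@ex)),round(float(1e3*d[:2]@[np.cos(a),np.sin(a)])),round(-1e3*d[2]),round(-w/n,3)],end=' ')
        if i%8==7: print()
    print()
E
python3 - <<'E'
from h import *
def c(u,v,z): return ray('top0',120+u/5.5-.4,165+v/5.5-.4,z)
A,B,H,D=c(90,156,.027),c(252,352,.027),c(162,252,.044),c(186,234,.044)
print('cups',A,B,(A+B)/2,np.linalg.norm(A-B),'yaw',np.degrees(np.arctan2(*(A-B)[[1,0]]))-90,'hub',H,np.degrees(np.arctan2(*(D-H)[[1,0]])))
S=[c(*q,.042) for q in [(445,73),(674,41),(704,271),(474,302)]]
print('tt',np.mean(S,0),np.degrees(np.arctan2(*((S[0]+S[1]-S[2]-S[3])[[1,0]]))), 'tip',c(568,172,.1),'plat',c(590,176,.06))
print(np.degrees(pose()[1]),R.from_rotvec(pose()[2]['ee_rot']).as_matrix().round(3))
plan([.45,.27,.25],-52,17)
w=arm.grab_frame('wrist');s=pose();M=R.from_rotvec(s[2]['ee_rot']).as_matrix()
print('cam in tool',M.T@(w['extrinsics'][:3,3]-s[0]),(M.T@w['extrinsics'][:3,:3]).round(2),w['camera_matrix'])
E
```

```text
cups [0.5050444  0.31339821 0.027     ] [0.4055506  0.22867916 0.027     ] [0.4552975  0.27103869 0.027     ] 0.13067644405605827 yaw -49.58557988707674 hub [0.4559832  0.27118799 0.044     ] -52.354720312754985
tt [0.49761082 0.064972   0.042     ] 7.808269060230755 tip [0.49421022 0.0654436  0.1       ] plat [0.49431991 0.05640314 0.06      ]
63.5448906565803 [[-0.895  0.445 -0.001]
 [ 0.445  0.895 -0.001]
 [-0.    -0.001 -1.   ]]
total d [ 0.1271 -0.3787  0.0025] turn 2.017
[-17, -17, 0, np.float64(0.119)] [-18, -15, 0, np.float64(0.119)] [-20, -12, 0, np.float64(0.119)] [-21, -10, 0, np.float64(0.119)] [-22, -7, 0, np.float64(0.119)] [-23, -4, 0, np.float64(0.119)] [-23, -2, 0, np.float64(0.119)] [-23, 1, 0, np.float64(0.119)] 
[-23, 4, 0, np.float64(0.119)] [-23, 7, 0, np.float64(0.119)] [-22, 9, 0, np.float64(0.119)] [-20, 12, 0, np.float64(0.119)] [-19, 14, 0, np.float64(0.119)] [-17, 16, 0, np.float64(0.119)] [-15, 18, 0, np.float64(0.119)] [-13, 20, 0, np.float64(0.119)] 
[-10, 21, 0, np.float64(0.119)] 
cam in tool [ 0.06820106 -0.00074068 -0.12599999] [[ 0.   -0.96 -0.27]
 [ 1.    0.   -0.  ]
 [ 0.   -0.27  0.96]] [[274.96889853   0.         257.07682069]
 [  0.         274.96889853 195.89788383]
 [  0.           0.           1.        ]]
```

>>> drive_tool(
  motion=[-17,-17,0,0.119,1,-18,-15,0,0.119,1,-20,-12,0,0.119,1,-21,-10,0,0.119,1,-22,-7,0,0.119,1,-23,-4,0,0.119,1,-23,-2,0,0.119,1,-23,1,0,0.119,1],
  grip_force=60,
)

```text
time: 0.82
tcp_pos: [0.3816, 0.4707, 0.2482]
ee_rot: [-2.047, -2.383, 0.0]
force: [0.2, 0.2, -0.7]
grip_width: 0.0855
grasp_force: 0.0
```

>>> drive_tool(
  motion=[-23,4,0,0.119,1,-23,7,0,0.119,1,-22,9,0,0.119,1,-20,12,0,0.119,1,-19,14,0,0.119,1,-17,16,0,0.119,1,-15,18,0,0.119,1,-13,20,0,0.119,1],
)

```text
time: 1.48
tcp_pos: [0.4414, 0.2919, 0.2483]
ee_rot: [-2.911, -1.18, 0.0]
force: [0.9, -0.1, 0.7]
grip_width: 0.0856
grasp_force: 0.0
```

>>> drive_tool(
  motion=[-10,21,0,0.119,1,0,0,0,0,1,0,0,0,0,1],
)

```text
time: 1.73
tcp_pos: [0.4492, 0.27, 0.2484]
ee_rot: [2.974, 1.011, -0.0]
force: [0.7, 0.1, 0.6]
grip_width: 0.0853
grasp_force: 0.0
```

```bash
python3 - <<'E'
from h import *
p,a,s=pose();print(p,np.degrees(a),s['joint_pos'].round(3),s['force'])
snap('wrist','w1')
a=cv2.imread('pics/w1.png');cv2.imwrite('pics/w1b.png',cv2.resize(cv2.convertScaleAbs(a,alpha=1.4),(800,600),interpolation=cv2.INTER_CUBIC))
E
```

```text
[0.44920046 0.27000104 0.24835404] -52.44558054515227 [-1.072  0.406  0.586  2.081 -0.328  0.743 -1.195] [0.69275536 0.12877885 0.64194238]
```

View pics/w1b.png

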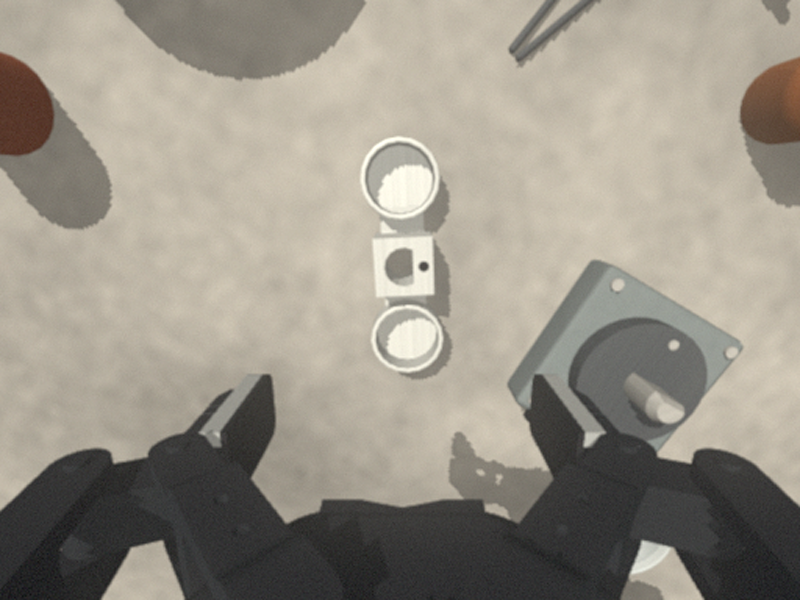

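The wrist view shows cup rims at (400,177) and (407,337), hub-top corners (373,238), (433,236), (436,295) and (376,297), and the dot at (424,266), with nothing obstructing.

```bash
python3 - <<'E'
from h import *
def c(u,v,z): return ray('w1',u*.64-.2,v*.64-.2,z)
A,B=c(400,177,.027),c(407,337.5,.027);Hs=[c(*q,.044) for q in [(373,238),(433,236),(436,295),(376,297)]]
H=np.mean(Hs,0);print(A,B,(A+B)/2,np.linalg.norm(A-B),np.degrees(np.arctan2(*(A-B)[[1,0]]))-90)
print(H,c(404.5,266.5,.044),c(424,266,.044)-H,np.linalg.norm(Hs[0]-Hs[1]))
e=Hs[1]+Hs[2]-Hs[0]-Hs[3];print(np.degrees(np.arctan2(e[1],e[0])))
S=[c(*q,.042) for q in [(618,285),(732,352)]];print('screws',S,np.degrees(np.arctan2(*(S[1]-S[0])[[1,0]])),'tip',c(665,408,.1))
E
```

```text
[0.50742869 0.31635265 0.027     ] [0.40655103 0.23136247 0.027     ] [0.45698986 0.27385756 0.027     ] 0.1319076758148628 -49.885612671071996
[0.45607784 0.27241167 0.044     ] [0.45641972 0.27268389 0.044     ] [ 0.00990981 -0.01151433  0.        ] 0.045876708355206186
-50.48430292029849
screws [array([0.54757917, 0.12930142, 0.042     ]), array([0.56481418, 0.01372739, 0.042     ])] -81.51825395420518 tip [0.49666921 0.07032879 0.1       ]
```

>>> drive_tool(
  motion=[7.3,2.5,30,-0.042,1,0,0,30,0,1,0,0,30,0,1,0,0,30,0,1,0,0,30,0,1,0,0,30,0,1,0,0,25,0,1,0,0,13,0,1],
)

```text
time: 2.45
tcp_pos: [0.4549, 0.2745, 0.0273]
ee_rot: [-2.949, -1.08, 0.005]
force: [-0.6, 0.5, 0.9]
grip_width: 0.0853
grasp_force: 0.0
```

>>> drive_tool(
  motion=[0,0,0,0,0.4,0,0,0,0,0.2,0,0,0,0,0.1,0,0,0,0,0.1,0,0,0,0,0.1,0,0,0,0,0.1,0,0,0,0,0.1,0,0,0,0,0.1],
)

```text
time: 3.12
tcp_pos: [0.4565, 0.274, 0.0314]
ee_rot: [-2.951, -1.076, -0.003]
force: [-0.8, 0.1, 7.6]
grip_width: 0.0453
grasp_force: 63.5
```

```bash
python3 - <<'E'
from h import *
p,a,s=pose();print(p,np.degrees(a),s)
E
```

```text
[0.45654459 0.27404477 0.03143863] -49.916944604943374 {'time': 3.1167, 'joint_pos': array([-0.79745974,  0.73436093,  0.22341875,  2.19747204, -0.60282729,
        0.26552089, -0.91560261]), 'joint_vel': array([ 0.00184792,  0.0017244 ,  0.00162472,  0.00103007,  0.00180022,
       -0.00264385,  0.00094629]), 'tau': array([ 4.24680160e-01, -6.34509516e+01,  5.58418706e+00, -6.87815219e+00,
       -7.47130928e-02, -3.11871814e-01, -6.02382864e-02]), 'tcp_pos': array([0.45654459, 0.27404477, 0.03143863]), 'ee_rot': array([-2.95058373e+00, -1.07634688e+00, -2.68604370e-03]), 'force': array([-0.75078555,  0.12846771,  7.61318932]), 'ft_torque': array([-0.16081409,  0.15266702,  0.0855972 ]), 'grasp_force': 63.498348821885884, 'grip_width': 0.04533147133535968}
```

```bash
python3 - <<'E'
from h import *
p,a,s=pose();q=p+[0,0,.115]
plan([.595,.010,.146],8,12,q,a)
E
```

```text
total d [ 0.1385 -0.264  -0.0004] turn -1.011
[-5, 24, 0, np.float64(-0.084)] [-7, 24, 0, np.float64(-0.084)] [-9, 23, 0, np.float64(-0.084)] [-11, 22, 0, np.float64(-0.084)] [-13, 21, 0, np.float64(-0.084)] [-15, 20, 0, np.float64(-0.084)] [-16, 19, 0, np.float64(-0.084)] [-18, 17, 0, np.float64(-0.084)] 
[-19, 16, 0, np.float64(-0.084)] [-21, 14, 0, np.float64(-0.084)] [-22, 12, 0, np.float64(-0.084)] [-23, 10, 0, np.float64(-0.084)]
```

>>> drive_tool(
  motion=[0,0,-5,0,0.1,0,0,-20,0,0.1,0,0,-30,0,0.1,0,0,-30,0,0.1,0,0,-30,0,0.1,0,0,0,0,0.1],
)

```text
time: 3.62
tcp_pos: [0.4578, 0.2742, 0.1501]
ee_rot: [-2.95, -1.075, -0.009]
force: [0.4, 1.3, -3.8]
grip_width: 0.0454
grasp_force: 63.3
```

>>> drive_tool(
  motion=[-5,24,0,-0.084,0.1,-7,24,0,-0.084,0.1,-9,23,0,-0.084,0.1,-11,22,0,-0.084,0.1,-13,21,0,-0.084,0.1,-15,20,0,-0.084,0.1,-16,19,0,-0.084,0.1,-18,17,0,-0.084,0.1],
)

```text
time: 4.28
tcp_pos: [0.5491, 0.0974, 0.1448]
ee_rot: [-2.427, -1.994, 0.001]
force: [0.6, -0.8, -3.9]
grip_width: 0.0452
grasp_force: 63.1
```

>>> drive_tool(
  motion=[-19,16,0,-0.084,0.1,-21,14,0,-0.084,0.1,-22,12,0,-0.084,0.1,-23,10,0,-0.084,0.1,0,0,0,0,0.1,0,0,0,0,0.1,0,0,0,0,0.1],
)

```text
time: 4.87
tcp_pos: [0.5942, 0.0096, 0.1447]
ee_rot: [-2.066, -2.365, 0.001]
force: [-0.9, 0.2, -4.3]
grip_width: 0.0451
grasp_force: 63.3
```

```bash
python3 - <<'E'
from h import *
p,a,s=pose();print(p,np.degrees(a),s['joint_pos'].round(3),s['force'])
snap('wrist','w2')
a=cv2.imread('pics/w2.png');cv2.imwrite('pics/w2b.png',cv2.resize(cv2.convertScaleAbs(a,alpha=1.4),(800,600),interpolation=cv2.INTER_CUBIC))
print(proj('w2',[.4955,.067,.1])/.64)
E
```

```text
[0.59422782 0.00958403 0.14473091] 7.7297750818675 [-0.182  0.579  0.104  1.998 -0.107  0.572  0.13 ] [-0.91288216  0.21127264 -4.33775037]
[166.72960157 179.04700144]
```

View pics/w2b.png

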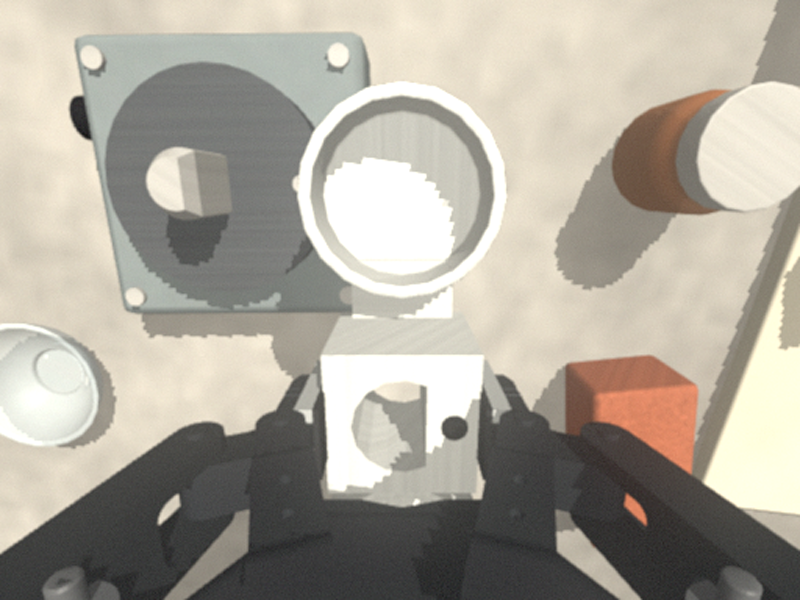

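The spindle tip is at about (175,180) with its flat to the right, and the hub and its dot match in orientation. I'll enlarge the tip and hub.

```bash
python3 - <<'E'
from h import *
a=cv2.convertScaleAbs(cv2.imread('pics/w2.png'),alpha=1.2)
f=lambda x0,y0,w,h:cv2.resize(a[y0:y0+h,x0:x0+w],(400,w and int(400*h/w)),interpolation=cv2.INTER_CUBIC)
L=f(82,82,80,80);Rr=f(198,212,120,120)
cv2.imwrite('pics/c2.png',np.hstack([L,Rr]))
E
```

```text
(no output)
```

View pics/c2.png

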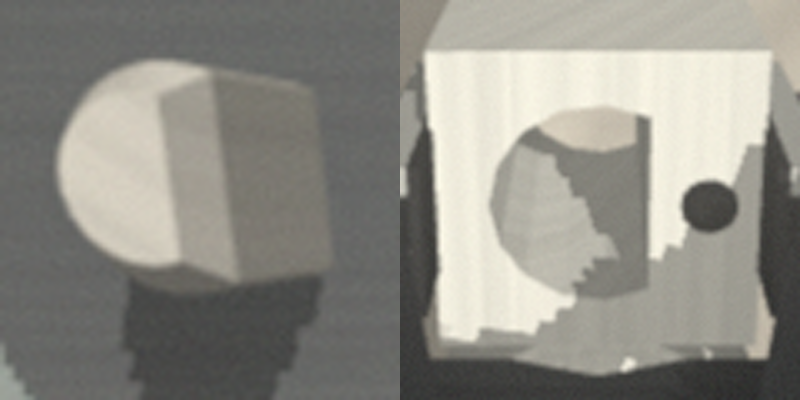

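The enlarged view gives these points: flat edge at taper base (212,70)–(240,282), flat at platter (312,90)–(330,270), hub-top corners (25,50), (372,50), (357,345) and (38,343), and bore axis (198.6,202) in the right crop.

```bash
python3 - <<'E'
from h import *
p,a,s=pose();M=R.from_rotvec(s['ee_rot']).as_matrix()
L=lambda u,v,z:ray('w2',82+(u-2)/5,82+(v-2)/5,z)
r=lambda u,v,z:ray('w2',198+(u-1.2)/3.333,212+(v-1.2)/3.333,z)
tp=lambda P:(M.T@(P-p)*1e3).round(1)
for (q1,q2,z) in [((212,70),(240,282),.092),((312,90),(330,270),.06),((160,95),(183,262),.1)]:
    P,Q=L(*q1,z),L(*q2,z);e=P-Q;th=np.arctan2(e[1],e[0])-np.pi/2;m=(P+Q)/2
    ax=m-.006*np.array([np.cos(th),np.sin(th),0]);print(z,np.linalg.norm(e)*1e3,np.degrees(th),'axis',ax,tp(ax),'mid',m)
z=p[2]+.0126
C=[r(*q,z) for q in [(25,50),(372,50),(357,345),(38,343)]]
print([np.linalg.norm(C[i]-C[(i+1)%4])*1e3 for i in range(4)])
print('corner mean',tp(np.mean(C,0)),'bore',tp(r(198.6,202,z)),[tp(c) for c in C])
S=lambda u,v:ray('w2',u*.64-.2,v*.64-.2,.042)
q=[S(92,57),S(338,55),S(135,297)];e=q[1]-q[0];print('yaw scr',np.degrees(np.arctan2(e[1],e[0])), 'centre',(q[1]+q[2])/2,tp((q[1]+q[2])/2))
E
```

```text
0.092 25.509923335062986 8.32948136337346 axis [0.49786391 0.06578954 0.092     ] [ 68.1 -87.8  53. ] mid [0.50380062 0.06665873 0.092     ]
0.06 25.565457111041667 7.4764674889070974 axis [0.49721888 0.06551286 0.06      ] [ 67.9 -88.5  85. ] mid [0.50316787 0.06629358 0.06      ]
0.1 19.21214111237853 8.051642539788524 axis [0.49501614 0.06518146 0.1       ] [ 67.9 -90.7  45. ] mid [0.50095699 0.06602185 0.1       ]
[np.float64(46.04762354027748), np.float64(46.22484983090361), np.float64(46.64368062527137), np.float64(45.91358188128329)]
corner mean [ -1.9  -0.4 -12.6] bore [ -1.5  -0.3 -12.6] [array([ 21.2, -23.3, -12.6]), array([ 21.2,  22.7, -12.6]), array([-25. ,  22.9, -12.6]), array([-24.7, -23.8, -12.6])]
yaw scr 8.142913094387541 centre [0.49665713 0.06534339 0.042     ] [ 67.8 -89.  103. ]
```

>>> drive_tool(
  motion=[17.4,-22,0,-0.005,0.1,17.4,-22,0,0,0.1,17.4,-22,0,0,0.1,17.4,-22,0,0,0.1,0,0,0,0,0.1,0,0,0,0,0.1,0,0,5,0,0.1,0,0,0,0,0.1],
)

```text
time: 5.58
tcp_pos: [0.4987, 0.0663, 0.1398]
ee_rot: [2.059, 2.373, 0.0]
force: [0.1, -0.1, -4.7]
grip_width: 0.0449
grasp_force: 63.7
```

```bash
python3 - <<'E'
from h import *
p,a,s=pose();print(p,np.degrees(a),s['force'])
ex=np.array([-np.sin(a),np.cos(a)]);ey=np.array([np.cos(a),np.sin(a)])
e=np.array([.4973,.0656])-(p[:2]+(-.0017)*ex-.0003*ey);print('remaining tool',e@ex*1e3,e@ey*1e3)
E
```

```text
[0.49871373 0.06631252 0.1397816 ] 8.102664771669263 [ 0.11175762 -0.13303263 -4.70705188]
remaining tool 1.1938505714512633 -1.2000431284975617
```

>>> drive_tool(
  motion=[1.2,-1.2,0,0,0.1,0,0,5,0,0.1,0,0,5,0,0.1,0,0,4,0,0.1,0,0,4,0,0.1,0,0,0,0,0.1],
)

```text
time: 6.08
tcp_pos: [0.4969, 0.0668, 0.1214]
ee_rot: [-2.06, -2.372, 0.001]
force: [0.7, -0.0, -5.2]
grip_width: 0.0446
grasp_force: 63.8
```

```bash
cat > e.py <<'E'
from h import *
p,a,s=pose();print(p,np.degrees(a),s['force'],s['ft_torque'])
ex=np.array([-np.sin(a),np.cos(a)]);ey=np.array([np.cos(a),np.sin(a)])
e=np.array([.4973,.0656])-(p[:2]+(-.0017)*ex-.0003*ey);print('remaining tool',e@ex*1e3,e@ey*1e3)
E
python3 e.py
```

```text
[0.49690518 0.06684974 0.12137824] 8.06284409201814 [ 0.72147432 -0.01777182 -5.20569724] [ 0.04620718 -0.21422949  0.01766544]
remaining tool 0.407235252825552 0.515626242609655
```

>>> drive_tool(
  motion=[0.4,0.4,0,0,0.1,0,0,3,0,0.1,0,0,3,0,0.1,0,0,3,0,0.1,0,0,3,0,0.1,0,0,0,0,0.1],
)

```text
time: 6.58
tcp_pos: [0.497, 0.0674, 0.1097]
ee_rot: [-2.059, -2.372, 0.001]
force: [0.7, -0.3, -4.6]
grip_width: 0.045
grasp_force: 63.8
```

```bash
python3 e.py
```

```text
[0.49698646 0.06740605 0.10972656] 8.081903112075253 [ 0.67656247 -0.34086766 -4.59652274] [-0.17519652 -0.09378681  0.00334164]
remaining tool -0.1321964267364095 0.35651299008851334
```

>>> drive_tool(
  motion=[0,0.2,3,0,0.1,0,0,3,0,0.1,0,0,3,0,0.1,0,0,3,0,0.1,0,0,3,0,0.1,0,0,1.5,0,0.1,0,0,0,0,0.1],
)

```text
time: 7.17
tcp_pos: [0.4972, 0.0674, 0.0934]
ee_rot: [-2.059, -2.372, 0.001]
force: [-0.4, -0.4, -4.8]
grip_width: 0.045
grasp_force: 63.8
```

Underside is at about 0.062 with no resistance, so the last 2–3 mm go slowly.

>>> drive_tool(
  motion=[0,0,1,0,0.1,0,0,1,0,0.1,0,0,0.5,0,0.1,0,0,0.5,0,0.1,0,0,0,0,0.1],
)

```text
time: 7.58
tcp_pos: [0.4974, 0.0675, 0.0914]
ee_rot: [2.059, 2.372, 0.001]
force: [-1.7, 0.0, 5.3]
grip_width: 0.0452
grasp_force: 65.0
```

>>> drive_tool(
  motion=[0,0,0,0,0.9,0,0,0,0,0.9,0,0,0,0,0.9,0,0,0,0,0.9,0,0,-10,0,0.9,0,0,-20,0,0.9,0,0,-35,0,0.9,0,0,-35,0,0.9],
)

```text
time: 8.25
tcp_pos: [0.4966, 0.0672, 0.1919]
ee_rot: [-2.059, -2.371, 0.003]
force: [0.5, 0.3, 0.5]
grip_width: 0.0765
grasp_force: 0.0
```

```bash
python3 - <<'E'
from h import *
p,a,s=pose();print(p,s['force'],s['grip_width']);plan([.53,-.34,.26],8,13)
E
```

```text
[0.49656982 0.06722148 0.19186252] [0.47487502 0.28324274 0.45872508] 0.07651979839723981
total d [ 0.0334 -0.4072  0.0681] turn 0.001
[-31, -2, -5, np.float64(0.0)] [-31, -2, -5, np.float64(0.0)] [-31, -2, -5, np.float64(0.0)] [-31, -2, -5, np.float64(0.0)] [-31, -2, -5, np.float64(0.0)] [-31, -2, -5, np.float64(0.0)] [-31, -2, -5, np.float64(0.0)] [-31, -2, -5, np.float64(0.0)] 
[-31, -2, -5, np.float64(0.0)] [-31, -2, -5, np.float64(0.0)] [-31, -2, -5, np.float64(0.0)] [-31, -2, -5, np.float64(0.0)] [-31, -2, -5, np.float64(0.0)]
```

>>> drive_tool(
  motion=[-31,-2,-10,0,0.8,-31,-2,-10,0,0.8,-31,-2,-10,0,0.8,-31,-2,-10,0,0.8,-31,-2,-10,0,0.8,-31,-2,-10,0,0.8,-31,-2,-6,0,0.8,-31,-2,0,0,0.8],
)

```text
time: 8.92
tcp_pos: [0.5166, -0.182, 0.259]
ee_rot: [2.058, 2.371, 0.002]
force: [0.5, 0.5, 0.6]
grip_width: 0.0683
grasp_force: 0.0
```

>>> drive_tool(
  motion=[-31,-2,0,0,0.8,-31,-2,0,0,0.8,-31,-2,0,0,0.8,-31,-2,0,0,0.8,-31,-2,0,0,0.8,0,0,0,0,0.8,0,0,0,0,0.8],
)

```text
time: 9.5
tcp_pos: [0.5274, -0.3371, 0.2572]
ee_rot: [2.063, 2.369, -0.001]
force: [0.7, 0.8, 0.1]
grip_width: 0.0683
grasp_force: 0.0
```

```bash
python3 - <<'E'
from h import *
p,a,s=pose();print(p,np.degrees(a),s['joint_pos'].round(3))
snap('wrist','w3');snap('top','top1')
a=cv2.imread('pics/w3.png');cv2.imwrite('pics/w3b.png',cv2.resize(cv2.convertScaleAbs(a,alpha=1.2),(800,600),interpolation=cv2.INTER_CUBIC))
E
```

```text
[ 0.52740363 -0.33709338  0.25721479] 7.881571200230255 [ 0.354  0.474  0.181  1.836 -0.109  0.842  0.726]
```

View pics/w3b.png

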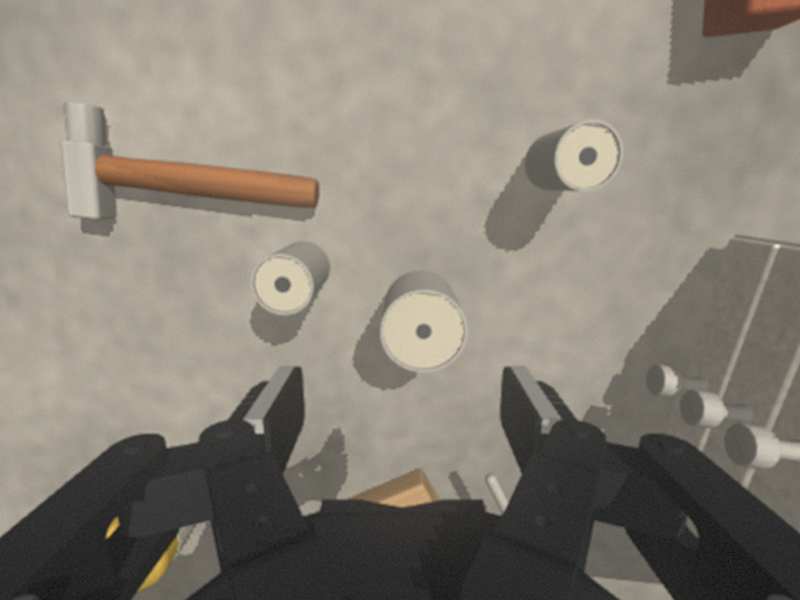

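The tops show dots at (588,156) for flask A, (283,284) for flask B and (424,331) for the wide one.

```bash
cat > t.py <<'E'
from h import *
def rem(P,lab=''):
    p,a,s=pose();ex=np.array([-np.sin(a),np.cos(a)]);ey=np.array([np.cos(a),np.sin(a)]);e=np.array(P[:2])-p[:2]
    print(lab,'tool dx,dy',(e@ex*1e3).round(1),(e@ey*1e3).round(1),'z',p[2],'yaw',np.degrees(a),'F',s['force'].round(1))
y=np.radians(8);X=np.array([np.cos(y),np.sin(y)]);Y=np.array([-np.sin(y),np.cos(y)])
seat=np.array([.4973,.0656]);cupA=seat+.066*Y;cupB=seat-.066*Y
E
python3 - <<'E'
from t import *
for n,u,v in [('A',588,156),('B',283,284),('W',424,331)]:
    P=ray('w3',u*.64-.2,v*.64-.2,.075);print(n,P);rem(P,n)
print(cupA,cupB)
E
```

```text
A [ 0.63994842 -0.23329595  0.075     ]
A tool dx,dy 84.2 125.0 z 0.25703457476425684 yaw 8.09513568963129 F [ 0.4 -0.1 -0.2]
B [ 0.44061065 -0.35074396  0.075     ]
B tool dx,dy -4.0 -88.9 z 0.25703457476425684 yaw 8.09513568963129 F [ 0.4 -0.1 -0.2]
W [ 0.54870799 -0.37250262  0.075     ]
W tool dx,dy -40.8 15.0 z 0.25703457476425684 yaw 8.09513568963129 F [ 0.4 -0.1 -0.2]
[0.48811458 0.13095769] [5.06485425e-01 2.42307463e-04]
```

>>> drive_tool(
  motion=[-2,-30,0,0,0.8,-2,-30,0,0,0.8,0,-29,20,0,0.8,0,0,30,0,0.8,0,0,30,0,0.8,0,0,30,0,0.8,0,0,0,0,0.8,0,0,0,0,0.8],
)

```text
time: 10.27
tcp_pos: [0.4405, -0.3501, 0.1464]
ee_rot: [-2.056, -2.372, -0.0]
force: [1.1, -0.5, 0.5]
grip_width: 0.0682
grasp_force: 0.0
```

```bash
python3 - <<'E'
from t import *
rem([.4406,-.3507]);print(pose()[2]['joint_pos'].round(3))
E
```

```text
tool dx,dy -0.6 0.0 z 0.14640606485586838 yaw 8.16856496215014 F [ 1.1 -0.5  0.5]
[ 0.474  0.55   0.14   2.068 -0.144  0.536  0.861]
```

>>> drive_tool(
  motion=[-0.6,0,30,0,0.8,0,0,30,0,0.8,0,0,20,0,0.8,0,0,14,0,0.8,0,0,0,0,0.8,0,0,0,0,0.4,0,0,0,0,0.2,0,0,0,0,0.1],
  grip_force=50,
)

```text
time: 10.93
tcp_pos: [0.4417, -0.3526, 0.0549]
ee_rot: [2.057, 2.371, 0.001]
force: [-1.0, 0.7, 7.4]
grip_width: 0.0449
grasp_force: 50.6
```

>>> drive_tool(
  motion=[0,0,0,0,0.1,0,0,0,0,0.1,0,0,0,0,0.1,0,0,0,0,0.1],
)

```text
time: 11.27
tcp_pos: [0.4417, -0.3527, 0.0549]
ee_rot: [2.057, 2.37, 0.001]
force: [-1.1, 0.7, 7.8]
grip_width: 0.0452
grasp_force: 50.7
```

```bash
python3 - <<'E'
from t import *
rem([.4406,-.3507]);p,a,s=pose();print(s['grip_width'],s['grasp_force'])
t=np.append(cupA,.2)
plan(t,8,20,np.array([p[0],p[1],.2]),a)
E
```

```text
tool dx,dy 2.1 -0.8 z 0.0548991605312783 yaw 8.086225214994458 F [-1.1  0.7  7.8]
0.04516237015746869 50.65589725971222
total d [0.0464 0.4836 0.    ] turn 0.002
[24, 6, 0, np.float64(0.0)] [24, 6, 0, np.float64(0.0)] [24, 6, 0, np.float64(0.0)] [24, 6, 0, np.float64(0.0)] [24, 6, 0, np.float64(0.0)] [24, 6, 0, np.float64(0.0)] [24, 6, 0, np.float64(0.0)] [24, 6, 0, np.float64(0.0)] 
[24, 6, 0, np.float64(0.0)] [24, 6, 0, np.float64(0.0)] [24, 6, 0, np.float64(0.0)] [24, 6, 0, np.float64(0.0)] [24, 6, 0, np.float64(0.0)] [24, 6, 0, np.float64(0.0)] [24, 6, 0, np.float64(0.0)] [24, 6, 0, np.float64(0.0)] 
[24, 6, 0, np.float64(0.0)] [24, 6, 0, np.float64(0.0)] [24, 6, 0, np.float64(0.0)] [24, 6, 0, np.float64(0.0)]
```

>>> drive_tool(
  motion=[0,0,-5,0,0.1,0,0,-20,0,0.1,0,0,-35,0,0.1,0,0,-35,0,0.1,10,2,-30,0,0.1,25,6,0,0,0.1,30,7,0,0,0.1,30,7,0,0,0.1],
)

```text
time: 11.93
tcp_pos: [0.4493, -0.2545, 0.1796]
ee_rot: [2.06, 2.369, 0.002]
force: [0.7, 0.9, -2.8]
grip_width: 0.0449
grasp_force: 51.8
```

>>> drive_tool(
  motion=[30,7,0,0,0.1,30,7,0,0,0.1,30,7,0,0,0.1,30,8,0,0,0.1,30,8,0,0,0.1,30,8,0,0,0.1,30,8,0,0,0.1,30,8,0,0,0.1],
)

```text
time: 12.6
tcp_pos: [0.4759, -0.0073, 0.1788]
ee_rot: [2.059, 2.372, 0.002]
force: [1.5, -0.3, -1.3]
grip_width: 0.0448
grasp_force: 51.8
```

>>> drive_tool(
  motion=[30,8,0,0,0.1,30,8,0,0,0.1,30,8,0,0,0.1,25,7,0,0,0.1,20,0,0,0,0.1,0,0,0,0,0.1,0,0,0,0,0.1,0,0,0,0,0.1],
)

```text
time: 13.27
tcp_pos: [0.4874, 0.1286, 0.1784]
ee_rot: [2.059, 2.372, 0.0]
force: [0.2, 0.0, -1.7]
grip_width: 0.0452
grasp_force: 51.8
```

```bash
python3 - <<'E'
from t import *
rem(cupA-.0021*Y);print(pose()[2]['grip_width'])
snap('wrist','w4');snap('side','s4')
a=cv2.imread('pics/w4.png');b=cv2.imread('pics/s4.png')[130:330,150:350]
o=np.zeros((400,800,3),np.uint8);o[:300,:400]=cv2.resize(cv2.convertScaleAbs(a,alpha=1.2),(400,300),interpolation=cv2.INTER_AREA);o[:,400:]=cv2.resize(b,(400,400),interpolation=cv2.INTER_CUBIC)
cv2.imwrite('pics/w4b.png',o)
E
```

```text
tool dx,dy 0.1 1.0 z 0.17837321931267042 yaw 8.07488857201316 F [ 0.2  0.  -1.7]
0.04521145329065982
```

View pics/w4b.png

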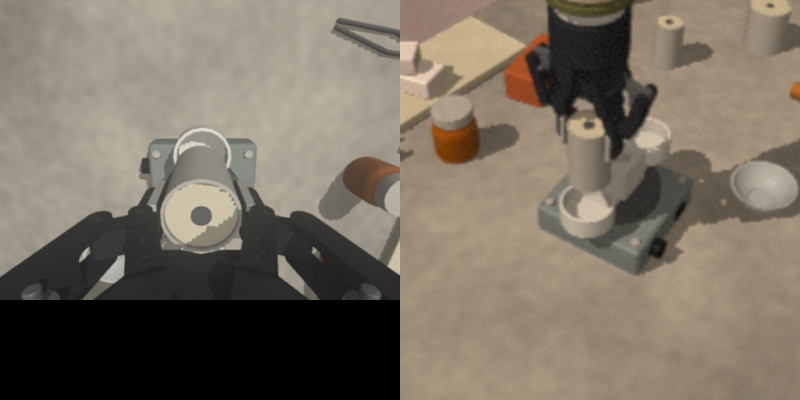

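Flask B is held upright above cup A and the carrier sits flat on the platter. The flask dot is at (201,215) and the cup rim is centred near (202,156), both in the 400-px view. I'll check the alignment.

```bash
python3 - <<'E'
from t import *
p,a,s=pose();k=512/400
F=ray('w4',201*k,215*k,p[2]+.0201);C=ray('w4',202*k,156*k,.087)
T=ray('w4',202*k,127*k,.087)
print('flask',F,'cup',C,'exp',cupA);rem(F,'flask');rem(C,'cup');rem(T+.0-np.append(.031*Y,0),'cup by far rim')
E
```

```text
flask [0.48693427 0.13060853 0.19831809] cup [0.48785437 0.1322719  0.087     ] exp [0.48811458 0.13095769]
flask tool dx,dy 2.7 -0.3 z 0.17821808688324317 yaw 7.9840730950812855 F [ 0.4 -0.7 -1.6]
cup tool dx,dy 4.2 0.8 z 0.17821808688324317 yaw 7.9840730950812855 F [ 0.4 -0.7 -1.6]
cup by far rim tool dx,dy 4.0 0.7 z 0.17821808688324317 yaw 7.9840730950812855 F [ 0.4 -0.7 -1.6]
```

>>> drive_tool(
  motion=[0.8,1,10,0,0.1,0,0,10,0,0.1,0,0,10,0,0.1,0,0,8,0,0.1,0,0,7,0,0.1,0,0,6,0,0.1,0,0,4,0,0.1,0,0,0,0,0.1],
)

```text
time: 14.03
tcp_pos: [0.4883, 0.1301, 0.1223]
ee_rot: [-2.059, -2.372, 0.001]
force: [-1.0, 0.1, 3.4]
grip_width: 0.0448
grasp_force: 52.4
```

>>> drive_tool(
  motion=[0,0,1,0,0.1,0,0,1,0,0.1,0,0,0.5,0,0.1,0,0,0,0,0.1],
)

```text
time: 14.37
tcp_pos: [0.4884, 0.1305, 0.1215]
ee_rot: [-2.059, -2.372, -0.002]
force: [-4.5, 0.6, 21.0]
grip_width: 0.0447
grasp_force: 54.4
```

>>> drive_tool(
  motion=[0,0,-1.5,0,0.1,0,0,0,0,0.8,0,0,0,0,0.8,0,0,0,0,0.8,0,0,0,0,0.8,0,0,-10,0,0.8,0,0,-25,0,0.8,0,0,-35,0,0.8],
)

```text
time: 15.03
tcp_pos: [0.4873, 0.1296, 0.1912]
ee_rot: [-2.058, -2.371, 0.007]
force: [1.6, 0.6, 0.5]
grip_width: 0.0685
grasp_force: 0.0
```

```bash
python3 - <<'E'
from t import *
rem([.6399,-.2333]);print(pose()[2]['grip_width'])
E
```

```text
tool dx,dy -380.7 100.1 z 0.19121094360067742 yaw 8.071354999088864 F [1.6 0.6 0.5]
0.06853540459340943
```

>>> drive_tool(
  motion=[-10,3,-20,0,0.8,-30,8,-10,0,0.8,-30,8,0,0,0.8,-30,8,0,0,0.8,-30,8,0,0,0.8,-30,8,0,0,0.8,-30,8,0,0,0.8,-30,8,0,0,0.8],
)

```text
time: 15.7
tcp_pos: [0.5781, -0.081, 0.2226]
ee_rot: [2.059, 2.372, 0.0]
force: [0.4, -0.6, 0.1]
grip_width: 0.0685
grasp_force: 0.0
```

>>> drive_tool(
  motion=[-30,8,0,0,0.8,-30,8,0,0,0.8,-30,8,0,0,0.8,-30,8,20,0,0.8,-30,8,30,0,0.8,-20,2,30,0,0.8,0,0,0,0,0.8,0,0,0,0,0.8],
)

```text
time: 16.37
tcp_pos: [0.6415, -0.2419, 0.1414]
ee_rot: [-2.06, -2.368, 0.003]
force: [-0.3, 0.8, 0.7]
grip_width: 0.0681
grasp_force: 0.0
```

```bash
python3 - <<'E'
from t import *
rem([.6399,-.2333])
E
```

```text
tool dx,dy 8.7 -0.4 z 0.14137079931203989 yaw 7.944968019177435 F [-0.3  0.8  0.7]
```

>>> drive_tool(
  motion=[8.7,-1,0,0,0.8,0,0,20,0,0.8,0,0,30,0,0.8,0,0,20,0,0.8,0,0,16,0,0.8,0,0,0,0,0.8,0,0,0,0,0.4,0,0,0,0,0.2],
)

```text
time: 17.03
tcp_pos: [0.6416, -0.2315, 0.0591]
ee_rot: [2.057, 2.372, 0.002]
force: [-0.7, -0.0, 3.8]
grip_width: 0.0451
grasp_force: 24.0
```

>>> drive_tool(
  motion=[0,0,0,0,0.1,0,0,0,0,0.1,0,0,0,0,0.1,0,0,0,0,0.1,0,0,0,0,0.1],
)

```text
time: 17.45
tcp_pos: [0.6417, -0.2317, 0.0592]
ee_rot: [2.058, 2.372, 0.003]
force: [-2.5, 1.7, 8.9]
grip_width: 0.0451
grasp_force: 50.9
```

```bash
python3 - <<'E'
from t import *
rem([.6399,-.2333]);rem(cupB)
E
```

```text
tool dx,dy -1.3 -2.0 z 0.05917178402558666 yaw 8.111909056541808 F [-2.5  1.7  8.9]
 tool dx,dy 248.7 -101.1 z 0.05917178402558666 yaw 8.111909056541808 F [-2.5  1.7  8.9]
```

>>> drive_tool(
  motion=[0,0,-5,0,0.1,0,0,-20,0,0.1,0,0,-35,0,0.1,0,0,-35,0,0.1,5,-2,-30,0,0.1,15,-6,0,0,0.1,30,-12,0,0,0.1,30,-12,0,0,0.1],
)

```text
time: 18.12
tcp_pos: [0.5975, -0.158, 0.1834]
ee_rot: [2.06, 2.368, 0.002]
force: [0.3, 1.1, -2.8]
grip_width: 0.0449
grasp_force: 51.8
```

>>> drive_tool(
  motion=[30,-12,0,0,0.1,30,-12,0,0,0.1,30,-12,0,0,0.1,30,-12,0,0,0.1,30,-12,0,0,0.1,20,-9,0,0,0.1,0,0,0,0,0.1,0,0,0,0,0.1],
)

```text
time: 18.78
tcp_pos: [0.5053, 0.002, 0.1827]
ee_rot: [2.056, 2.374, 0.002]
force: [0.3, -0.5, -1.0]
grip_width: 0.0448
grasp_force: 51.7
```

```bash
python3 - <<'E'
from t import *
rem(cupB)
snap('wrist','w5');snap('side','s5')
a=cv2.imread('pics/w5.png');b=cv2.imread('pics/s5.png')[110:310,170:370]
o=np.zeros((400,800,3),np.uint8);o[:300,:400]=cv2.resize(cv2.convertScaleAbs(a,alpha=1.2),(400,300),interpolation=cv2.INTER_AREA);o[:,400:]=cv2.resize(b,(400,400),interpolation=cv2.INTER_CUBIC)
cv2.imwrite('pics/w5b.png',o)
E
```

```text
tool dx,dy -1.9 0.9 z 0.18271329397674438 yaw 8.21820505941401 F [ 0.3 -0.5 -1. ]
```

View pics/w5b.png

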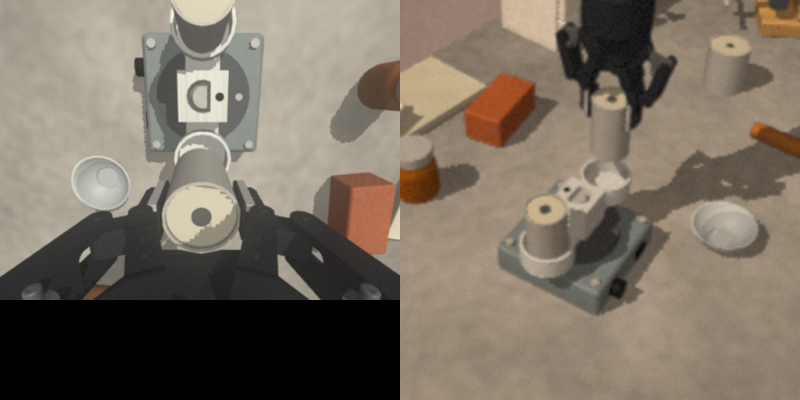

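Flask B stands upright in cup A, and the spindle fills the bore. The held flask's dot is at (201,216) and cup B's far rim is at (203,132), spanning 174–232.

```bash
python3 - <<'E'
from t import *
p,a,s=pose();k=512/400
F=ray('w5',201*k,216*k,p[2]+.075-.0592);T=ray('w5',203*k,132*k,.087)
rem(F,'flask');rem(T-np.append(.031*Y,0),'cup by far rim');rem(cupB,'cupB')
D=ray('w5',202*k,96.5*k,.104);print('hub',D)
E
```

```text
flask tool dx,dy 0.6 -1.0 z 0.1825334167142821 yaw 8.047119158175999 F [ 0.6 -0.1 -2.3]
cup by far rim tool dx,dy -0.7 1.2 z 0.1825334167142821 yaw 8.047119158175999 F [ 0.6 -0.1 -2.3]
cupB tool dx,dy -0.1 0.2 z 0.1825334167142821 yaw 8.047119158175999 F [ 0.6 -0.1 -2.3]
hub [0.49690146 0.06601083 0.104     ]
```

>>> drive_tool(
  motion=[-1,1,10,0,0.1,0,0,10,0,0.1,0,0,10,0,0.1,0,0,8,0,0.1,0,0,7,0,0.1,0,0,6,0,0.1,0,0,3,0,0.1,0,0,0,0,0.1],
)

```text
time: 19.55
tcp_pos: [0.5064, -0.0, 0.1269]
ee_rot: [-2.059, -2.372, 0.002]
force: [-0.2, 1.0, -2.6]
grip_width: 0.0453
grasp_force: 51.9
```

>>> drive_tool(
  motion=[0,0,1,0,0.1,0,0,1,0,0.1,0,0,0,0,0.1],
)

```text
time: 19.8
tcp_pos: [0.5067, 0.0001, 0.126]
ee_rot: [2.059, 2.372, 0.0]
force: [-1.5, 0.5, -1.6]
grip_width: 0.0446
grasp_force: 52.0
```

>>> drive_tool(
  motion=[0,0,0.7,0,0.1,0,0,0.7,0,0.1,0,0,0,0,0.1],
)

```text
time: 20.05
tcp_pos: [0.5067, 0.0001, 0.1245]
ee_rot: [2.059, 2.372, 0.0]
force: [-0.0, -1.0, -2.0]
grip_width: 0.0451
grasp_force: 52.0
```

>>> drive_tool(
  motion=[0,0,0.7,0,0.1,0,0,0.5,0,0.1,0,0,0,0,0.1],
)

```text
time: 20.3
tcp_pos: [0.5067, 0.0, 0.124]
ee_rot: [2.059, 2.372, 0.001]
force: [-2.2, 0.9, 11.6]
grip_width: 0.0448
grasp_force: 53.3
```

Contact on the cup floor; now release and retreat up.

>>> drive_tool(
  motion=[0,0,-0.7,0,0.1,0,0,0,0,0.8,0,0,0,0,0.8,0,0,0,0,0.8,0,0,0,0,0.8,0,0,-10,0,0.8,0,0,-25,0,0.8,0,0,-35,0,0.8],
)

```text
time: 20.97
tcp_pos: [0.5053, -0.0001, 0.1934]
ee_rot: [-2.058, -2.37, 0.006]
force: [0.8, 1.1, 0.2]
grip_width: 0.0686
grasp_force: 0.0
```

>>> drive_tool(
  motion=[0,0,-30,0,0.8,-20,0,-20,0,0.8,-30,0,0,0,0.8,-30,0,0,0,0.8,-30,0,0,0,0.8,-20,0,0,0,0.8,0,0,0,0,0.8,0,0,0,0,0.8],
)

```text
time: 21.63
tcp_pos: [0.5246, -0.1298, 0.2445]
ee_rot: [2.062, 2.369, -0.0]
force: [0.0, 0.8, -0.1]
grip_width: 0.0681
grasp_force: 0.0
```

```bash
python3 - <<'E'
from t import *
rem(cupB)
snap('wrist','w6');snap('side','s6')
a=cv2.imread('pics/w6.png');b=cv2.imread('pics/s6.png')[110:310,170:370]
o=np.zeros((400,800,3),np.uint8);o[:300,:400]=cv2.resize(cv2.convertScaleAbs(a,alpha=1.2),(400,300),interpolation=cv2.INTER_AREA);o[:,400:]=cv2.resize(b,(400,400),interpolation=cv2.INTER_CUBIC)
cv2.imwrite('pics/w6b.png',o)
E
```

```text
tool dx,dy 131.3 -0.0 z 0.2444880278059943 yaw 7.929002514999535 F [ 0.   0.8 -0.1]
```

View pics/w6b.png

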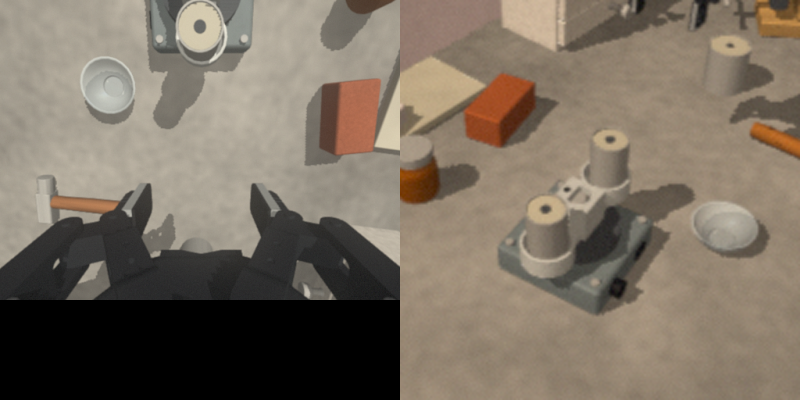

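Both flasks stand upright in the cups, at about (547,225) and (610,160) in the side view. The carrier is home, nothing else has moved, and the arm is clear.

```bash
python3 -c "
from station import arm
print(arm.hand_in())"
```

```text
the job is handed in; nothing more can be done
None
```

The carrier is fully home on the spindle with the flats matched, both narrow flasks stand upright in its cups (one in each), nothing else was moved, and the job was handed in at about 22 s.

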